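# Hold the logger's recessed reset button down with the stylus

### The arm

A 6-joint arm with a two-finger parallel gripper is mounted at the origin on a cart in front of the work surface, level with it; the furniture and walls round the work are solid. World frame = base frame: x ahead of the robot, y to its left, z up, the work surface at z = 0. Lengths are in m, angles in rad, forces in N, time in s.
With the tool pointing down it reaches from about 0.3 to 0.775 m from the base axis. Payload 14.6 kg.
Tool frame: the origin (TCP) lies between the finger pads; the fingertips stand 8 mm ahead of it and the grasp point (between the pads) lies 11 mm behind it; x points along the fingers, y is the direction in which the jaws open and shut, and the axes are right-handed (so a half turn about x gives the same grasp; the last joint's range is limited). The gripper opens to 94 mm and grips with 3 to 60 N. Pads are 16 mm wide; open, the fingers measure 119 mm over their backs; the gripper's body (75 mm by 177 mm) begins 78 mm behind the grasp point.
Start: joints at [-1.379, 0.3, 1.521, -0, 1.321, -0.067], TCP at [0.141, -0.532, 0.213] pointing down, gripper open.
Joint ranges: [-3.03, 3.03], [-0.79, 2.21], [0.23, 2.52], [-1.04, 4.18], [0, 3.07], [-2.55, 2.55]. Speed limits (rad/s): [2.22, 2.22, 2.57, 3.14, 3.14, 3.14].

### API

Orientations are given as [roll, pitch, yaw] about the fixed x, y, z axes, in that order (R = Rz(yaw) Ry(pitch) Rx(roll)).
In Python, from station import ctrl gives the robot as it stands.
- The arm moves only by the shell command python3 -m creep 'ROWS' [FORCE]. ROWS is a JSON object of lists of equal length, an entry for each row: "hand": the closure, from -1 (fully open) to 1 (shut); "slide": the shift along the tool's x, y, z in m, a list of three; "spin": the turn about the tool's x in degrees. A call has 1 to 12 rows; each row is the pose to reach, as a shift and turn from the pose commanded when the call began, along the tool's axes at that moment; what a row does not reach only later rows make up. A row lasts 1/12 s, in which the tool goes at most 41.7 mm and 7.16 degrees, less where a joint would pass 70% of its speed; a pose out of reach is approached as far as the arm can. A call with a gripper value outside its range is refused whole. The fingers move at their own pace and stop on an object; FORCE is the grip in N (left out, the last holds). Time passes only in rows, so rows that repeat a pose let the fingers close. It gives the time, the measured TCP pose, the force and the opening at its end, in the units of the state.
- ctrl.get_obs(): the state, without advancing time (a new reading comes with each control period).
- ctrl.camera(name): name is "scene" or "top"; returns the picture (384x512x3 uint8, red, green, blue); there is no depth.
- ctrl.calibration(name): a dict with "K" (3x3 intrinsics, pixels), "R" (3x3) and "t" (3): a world point X has camera coordinates R X + t. Camera axes: x right, y down, z forward; pixel columns grow to the right and rows downward; lengths in m; the calibration is good to about 2 mm. A picture is of the moment at which its call begins. calibration takes no time and is no camera call.
- ctrl.hand_in(): hands the job in, once; it reports no verdict.
The state is a dict: "time_s": time; "qpos": joint angles; "joint_vel": joint speeds; "tau": joint torques, N m; "ee_pos": TCP position; "eef_rot": TCP orientation; "force": force on the tool from outside, world axes, zero at the start; "moment": the same for the moment, N m; "grip_width": finger opening in m.
Only numpy, scipy, OpenCV 4.12 (cv2) and the standard library are available. Lean on these libraries where they do the work, as an engineer would, in place of code of your own. Each camera call takes 0.05 s, during which the arm holds its last target.

### The job

The lab's data logger has locked up. First pull the logger's drawer open, nearly all the way; then take the stylus out of its block, put its pin down through the round hole in the deck inside the drawer, and press the recessed reset button all the way down. Finish while holding it: keep the stylus gripped and upright with the button pressed; do not press the other button, under the square hole, and leave everything else where it stands.

Things in the scene. Friction and masses are not known exactly. Their poses are not given: they have to be found in the camera images.
- logger: the data logger: white case 220 deep x 200 wide x 105 mm tall, fixed on the worktop, roof at z = 0.105. Its one drawer has a grey front 182 mm wide, top edge at z = 0.094. Origin at the centre of the underside; -x is the way the drawer pulls out (towards the robot), z up
- drawer_handle (a point): middle of the drawer's steel bar handle: 10 mm thick, 90 mm long, level, along this frame's y, at z = 0.080, 50 mm in front of the drawer front (free gap 45 mm). Frame -x is the way the drawer pulls out (towards the robot), z up. Moves with the drawer
- drawer (a joint): how far the drawer is pulled out, m: 0 shut, 0.14 at its stop. It slides stiffly (about 2.5 N) and stays where it is left; it may start up to 0.02 open
- round_hole (a point): centre of the ROUND hole (16 mm) at the upper face, z = 0.068, of the level 4 mm deck inside the drawer: the left hole seen from the robot, 40 mm left of the middle, 115 mm behind the handle's bar. The reset button's flat top (24 mm) lies 14 mm below that face. Drawer shut, it is 65 mm behind the roof's front edge. Moves with the drawer
- square_hole (a point): centre of the SQUARE hole, 16 mm wide, on the same deck, 80 mm to the right of the round one, with the erase button under it, equally deep. Not to be pressed
- reset_button (a joint): how far the reset button under the round hole is pressed down, m: 0 up, 0.008 at its stop; starts to move at about 1.5 N, fully down at about 5.5 N, springs back
- erase_button (a joint): the same for the erase button under the square hole; must stay up
- stylus_grip (a point): middle of the stylus's handle, where to grasp it. The stylus stands upright, loose, in its block: black round handle 14 mm thick and 70 mm long (35 mm above and below this point), below it a collar 20 mm across and 4 mm thick, below that a steel pin 7 mm thick and 45 mm long. 45 g. Frame z along the stylus, up
- stylus_tip (a point): lower end of the stylus's pin, 84 mm below the middle of the handle
- stylus: the whole stylus, 119 mm long; origin at the lower end of its pin, z along it, up
- stand: grey square block 50x50x47 mm, fixed on the worktop, with an upright hole 8.5 mm across in its middle that holds the stylus's pin; the collar rests on the block's top. Origin at the centre of its underside
- amber_bottle: amber reagent bottle, 33 mm across, 92 mm tall; a bystander, stands loose, origin at the centre of its underside
- strip_vial: white vial, 36 mm across, 90 mm tall, in the front left part of the worktop; a bystander, stands loose, origin at the centre of its underside
- slide_box: black slide case, 88x53x21 mm, on the worktop left of the logger; a bystander, stands loose, origin at the centre of its underside
- tape: roll of paper tape, 52 mm across, 13 mm tall, on the worktop right of the logger; a bystander, stands loose, origin at the centre of its underside
There are look-alikes about, which are no part of the job. There is more than one size of the stylus; the job needs the middle-sized.

How it is judged:
On the way, in this order (a step that is already met when the one before it is completed fails the run):
1. the drawer is pulled open by 110 mm or more (value of joint drawer above 0.11 m), for 0.2 s.
2. the stylus is out of its block, in the gripper (height (world z) of stylus_tip above 0.055 m and contact force between the fingers and stylus above 1 N), for 0.2 s.
At the end, for the whole second after the job is handed in: at the end and through the second after it, the gripper holds the stylus, tilted less than 0.25 rad, with its tip through the round hole and pressing the reset button by at least 6 of its 8 mm with more than 2 N; the drawer is still open by 100 mm or more and the erase button is up (value of joint reset_button above 0.006 m and contact force between stylus and reset_button above 2 N and contact force between the fingers and stylus above 1 N and horizontal distance between stylus_tip and round_hole below 0.008 m and z of stylus_tip in the frame of round_hole below -0.015 m and angle between stylus's own z axis and vertical below 0.25 rad and value of joint drawer above 0.1 m and value of joint erase_button below 0.002 m); the arm keeps its last pose, push and grip.
It fails at once if the erase button is pressed by more than 3 mm (value of joint erase_button above 0.003 m).
It fails at once if a bystander is moved by more than 30 mm (distance of any of amber_bottle, strip_vial, slide_box, tape from where it was at the start of the episode above 0.03 m).
It also fails if it takes over 53 s, if anything falls off the work surface, if the arm or the gripper's body presses on something with over 40 N, if the wrist force passes 120 N, or if a joint passes its speed limit or range.

## Working session

There is one attempt and no reset: what is moved stays moved. The work goes in short steps, Python scripts to look and compute and a shell command to move; the robot and the scene stay as the last step left them, time stands still between calls to the robot, and variables do not carry over. Pictures are saved under pics/ and viewed, and the job is handed in when it is done.

```bash
ls; mkdir -p pics
python3 - <<'E'
from station import ctrl
import cv2,numpy as np
o=ctrl.get_obs(); print({k:np.round(v,4).tolist() for k,v in o.items()})
for n in("scene","top"):
    im=ctrl.camera(n); cv2.imwrite(f"pics/{n}0.png",im[...,::-1])
    c=ctrl.calibration(n); print(n,{k:np.round(c[k],4).tolist() for k in c})
E
```

```text
pics
{'time_s': 0.0, 'qpos': [-1.3786, 0.3005, 1.5216, -0.0, 1.3207, -0.0666], 'joint_vel': [-0.0005, -0.0019, -0.0004, 0.0007, -0.0012, 0.0014], 'tau': [0.0016, -53.181, -35.2739, 0.071, 0.0243, -0.0001], 'ee_pos': [0.1407, -0.5314, 0.2129], 'eef_rot': [-1.6156, 1.5697, 1.7848], 'force': [0.3597, -0.1723, 0.0448], 'moment': [-0.0124, -0.0257, -0.0308], 'grip_width': 0.0942}
scene {'K': [[487.1079, 0.0, 247.0762], [0.0, 487.1079, 189.5081], [0.0, 0.0, 1.0]], 'R': [[-0.5928, -0.8053, -0.0055], [-0.3528, 0.2659, -0.8971], [0.724, -0.5299, -0.4417]], 't': [0.3093, 0.2972, 0.8971]}
top {'K': [[382.1576, 0.0, 258.9968], [0.0, 382.1576, 189.9481], [0.0, 0.0, 1.0]], 'R': [[-0.0167, -0.9999, -0.0003], [-0.9983, 0.0167, -0.0564], [0.0564, -0.0006, -0.9984]], 't': [-0.0261, 0.5824, 1.2925]}
```

View pics/scene0.png

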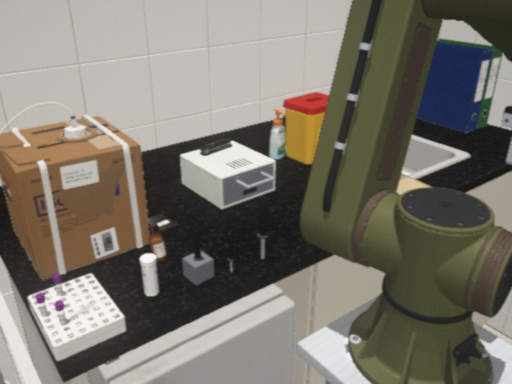

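View pics/top0.png

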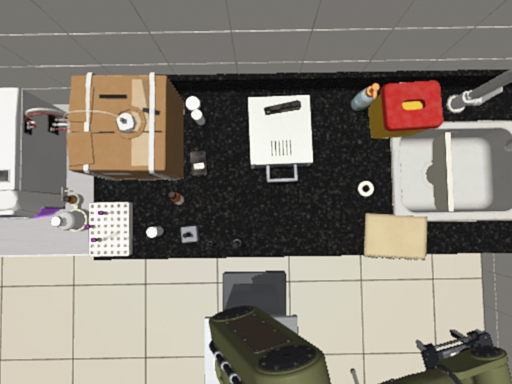

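Run:
```python
import cv2
s=cv2.imread("pics/scene0.png");t=cv2.imread("pics/top0.png")
cv2.imwrite("pics/s1.png",cv2.resize(s[200:310,125:285],None,fx=5,fy=5,interpolation=cv2.INTER_CUBIC))
cv2.imwrite("pics/s2.png",cv2.resize(s[130:220,170:290],None,fx=6,fy=6,interpolation=cv2.INTER_CUBIC))
cv2.imwrite("pics/t1.png",cv2.resize(t[85:265,140:330],None,fx=3.3,fy=3.3,interpolation=cv2.INTER_CUBIC))
```

```text
(no output)
```

View pics/s1.png

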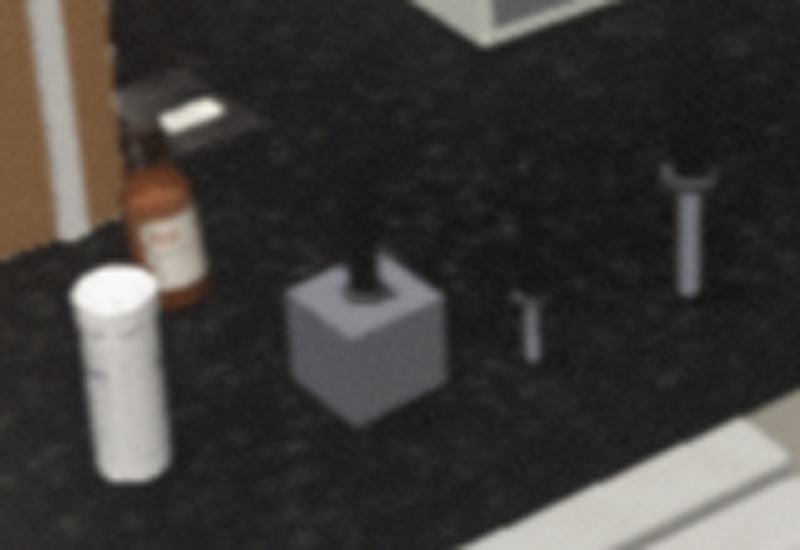

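View pics/s2.png

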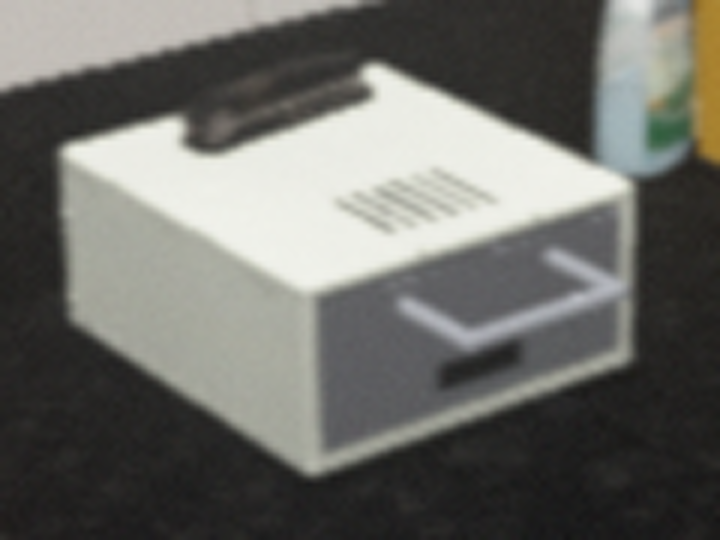

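View pics/t1.png

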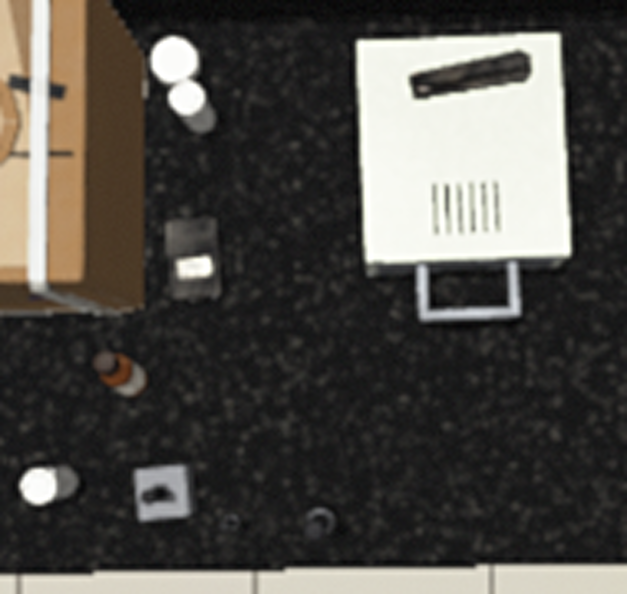

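```bash
cat > h.py <<'E'
from station import ctrl
import numpy as np
def ray(n,uv,z):
    c=ctrl.calibration(n);K,R,t=map(np.array,(c["K"],c["R"],c["t"]))
    uv=np.atleast_2d(uv); d=(R.T@np.linalg.inv(K)@np.c_[uv,np.ones(len(uv))].T).T
    o=-R.T@t
    return o+d*((z-o[2])/d[:,2])[:,None]
def proj(n,X):
    c=ctrl.calibration(n);K,R,t=map(np.array,(c["K"],c["R"],c["t"]))
    p=(K@(R@np.atleast_2d(X).T+t[:,None])).T
    return p[:,:2]/p[:,2:]
E
python3 - <<'E'
from h import *
import cv2
t=cv2.imread("pics/top0.png");s=cv2.imread("pics/scene0.png")
def blob(im,lo,hi,box):
    x0,y0,x1,y1=box; m=cv2.inRange(im[y0:y1,x0:x1],lo,hi)
    c=max(cv2.findContours(m,cv2.RETR_EXTERNAL,cv2.CHAIN_APPROX_NONE)[0],key=cv2.contourArea)
    return c[:,0,:]+[x0,y0]
c=blob(t,(170,170,170),(255,255,255),(235,90,320,170))
P=ray("top",c.astype(float),0.105)[:,:2]
r=cv2.minAreaRect((P*1000).astype(np.float32));print("roof",r,cv2.boxPoints(r).round(0).tolist())
print(t[182,270:296].tolist() if 0 else t[172:185,282].tolist())
c=blob(t,(80,80,80),(255,255,255),(175,220,205,248))
P=ray("top",c.astype(float),0.047)[:,:2];r=cv2.minAreaRect((P*1000).astype(np.float32));print("blk",r,cv2.boxPoints(r).round(0).tolist())
c=blob(t,(110,110,110),(255,255,255),(260,168,305,186))
print(c.min(0),c.max(0))
m=cv2.inRange(t[176:186,262:302],(110,)*3,(255,)*3);print(m//255)
# scene: corners by crop coordinates
pts=np.array([[312,292],[632,188],[375,62],[60,150]])/6+[170,130]
print(ray("scene",pts,0.105).round(3))
print("blk scene",ray("scene",np.array([[286,295],[352,340],[446,297],[380,252]])/5+[125,200],0.047).round(3))
print("handle",ray("scene",np.array([[470,343],[622,292]])/6+[170,130],0.080).round(3))
print("handle top",ray("top",np.array([[420,316],[521,313]])/3.3+[140,85],0.080).round(3))
E
```

```text
roof ((771.3423461914062, -106.21018981933594), (219.99256896972656, 199.9491729736328), 1.4599530696868896) [[659.0, -9.0], [664.0, -209.0], [884.0, -203.0], [879.0, -3.0]]
[[26, 25, 25], [27, 26, 28], [29, 28, 28], [23, 22, 23], [22, 22, 21], [44, 43, 42], [149, 146, 143], [212, 208, 203], [203, 198, 195], [127, 124, 121], [32, 32, 33], [11, 9, 10], [13, 13, 14]]
blk ((438.1680908203125, 200.46310424804688), (53.30359649658203, 53.56645202636719), 5.932361125946045) [[409.0, 224.0], [414.0, 171.0], [467.0, 177.0], [462.0, 230.0]]
[266 168] [297 181]
[[0 0 0 0 0 1 1 1 0 0 0 0 0 0 0 0 0 0 0 0 0 0 0 0 0 0 0 0 0 0 0 0 1 1 1 1
  0 0 0 0]
 [0 0 0 0 0 1 1 1 0 0 0 0 0 0 0 0 0 0 0 0 0 0 0 0 0 0 0 0 0 0 0 0 1 1 1 1
  0 0 0 0]
 [0 0 0 0 0 1 1 1 0 0 0 0 0 0 0 0 0 0 0 1 1 1 1 1 1 1 1 1 1 1 1 1 1 1 1 1
  0 0 0 0]
 [0 0 0 0 0 1 1 1 1 1 1 1 1 1 1 1 1 1 1 1 1 1 1 1 1 1 1 1 1 1 1 1 1 1 1 1
  0 0 0 0]
 [0 0 0 0 0 1 1 1 1 1 1 1 1 1 1 1 1 1 1 1 1 1 1 1 1 1 1 1 1 1 1 1 1 1 1 0
  0 0 0 0]
 [0 0 0 0 0 1 1 1 1 1 1 1 1 1 1 1 1 1 1 1 1 1 1 1 1 1 0 0 0 0 0 0 0 0 0 0
  0 0 0 0]
 [0 0 0 0 0 0 0 0 0 0 0 0 0 0 0 0 0 0 0 0 0 0 0 0 0 0 0 0 0 0 0 0 0 0 0 0
  0 0 0 0]
 [0 0 0 0 0 0 0 0 0 0 0 0 0 0 0 0 0 0 0 0 0 0 0 0 0 0 0 0 0 0 0 0 0 0 0 0
  0 0 0 0]
 [0 0 0 0 0 0 0 0 0 0 0 0 0 0 0 0 0 0 0 0 0 0 0 0 0 0 0 0 0 0 0 0 0 0 0 0
  0 0 0 0]
 [0 0 0 0 0 0 0 0 0 0 0 0 0 0 0 0 0 0 0 0 0 0 0 0 0 0 0 0 0 0 0 0 0 0 0 0
  0 0 0 0]]
[[ 0.651 -0.011  0.105]
 [ 0.657 -0.204  0.105]
 [ 0.878 -0.204  0.105]
 [ 0.87  -0.004  0.105]]
blk scene [[0.456 0.228 0.047]
 [0.409 0.222 0.047]
 [0.412 0.172 0.047]
 [0.46  0.176 0.047]]
handle [[ 0.607 -0.067  0.08 ]
 [ 0.608 -0.158  0.08 ]]
handle top [[ 0.608 -0.063  0.08 ]
 [ 0.609 -0.163  0.08 ]]
```

```bash
cat >> h.py <<'E'
from scipy.spatial.transform import Rotation as Ro
def st():
    o=ctrl.get_obs(); return np.array(o["ee_pos"]),Ro.from_euler("xyz",o["eef_rot"]).as_matrix(),o
def to(X,yd=None):
    """slide to world X, spin making tool y along +-yd"""
    p,R,o=st(); print("t",round(o["time_s"],2),"p",p.round(4),"F",np.round(o["force"],1),"w",round(o["grip_width"],4),"q",np.round(o["qpos"],2))
    print("tool x,y,z",R.T.round(3).tolist())
    print("slide",(R.T@(np.array(X)-p)).round(4))
    if yd is not None:
        for s in(1,-1):
            v=R.T@(s*np.array([np.cos(yd),np.sin(yd),0])); print("spin",np.degrees(np.arctan2(v[2],v[1])).round(1))
E
python3 -c "
from h import *
to([.608,-.112,.2],.0255)"
```

```text
t 0.1 p [ 0.1407 -0.5315  0.213 ] F [0.4 0.1 0. ] w 0.094 q [-1.38  0.3   1.52  0.    1.32 -0.07]
tool x,y,z [[-0.0, 0.001, -1.0], [0.256, -0.967, -0.001], [-0.967, -0.256, -0.0]]
slide [ 0.0133 -0.2859 -0.5591]
spin -76.6
spin 103.4
```

```bash
python3 -m creep '{"hand":[-0.06,-0.06,-0.06,-0.06,-0.06,-0.06,-0.06,-0.06,-0.06,-0.06,-0.06,-0.06],"slide":[[0.001,-0.02,-0.037],[0.002,-0.04,-0.074],[0.003,-0.06,-0.111],[0.004,-0.08,-0.148],[0.005,-0.1,-0.185],[0.006,-0.12,-0.222],[0.007,-0.14,-0.259],[0.008,-0.16,-0.296],[0.009,-0.18,-0.333],[0.01,-0.2,-0.37],[0.011,-0.22,-0.407],[0.012,-0.23,-0.444]],"spin":[-7,-14,-21,-28,-35,-42,-49,-56,-63,-70,-76.6,-76.6]}' 20
python3 -c "
from h import *
to([.608,-.112,.15],.0255)"
```

```text
time_s: 1.1
ee_pos: [0.5111, -0.1938, 0.2014]
eef_rot: [-2.134, 1.57, 2.611]
force: [-0.1, -0.8, 0.2]
grip_width: 0.0502
t 1.1 p [ 0.5111 -0.1938  0.2014] F [-0.1 -0.8  0.2] w 0.0502 q [-0.43  0.3   1.55  0.    1.29 -0.46]
tool x,y,z [[-0.0, 0.0, -1.0], [0.999, 0.033, -0.0], [0.033, -0.999, -0.0]]
slide [ 0.0514  0.0996 -0.0786]
spin 0.4
spin -179.6
```

```bash
python3 -m creep '{"hand":[-0.06,-0.06,-0.06,-0.06,-0.06],"slide":[[0.01,0.03,-0.025],[0.02,0.06,-0.05],[0.04,0.0996,-0.078],[0.051,0.0996,-0.078],[0.051,0.0996,-0.078]],"spin":[0,0,0,0,0]}'
python3 - <<'E'
from h import *
import cv2
to([.608,-.112,.069],.0255)
for n,b in(("scene",(170,80,310,200)),("top",(220,90,340,200))):
    im=ctrl.camera(n)[...,::-1];cv2.imwrite(f"pics/{n}2.png",im);x0,y0,x1,y1=b
    cv2.imwrite(f"pics/{n}2c.png",cv2.resize(im[y0:y1,x0:x1],None,fx=5,fy=5))
E
```

```text
time_s: 1.52
ee_pos: [0.6079, -0.1134, 0.1464]
eef_rot: [-1.872, 1.565, 2.869]
force: [-0.6, 0.4, -0.8]
grip_width: 0.0502
t 1.52 p [ 0.6079 -0.1134  0.1464] F [-0.6  0.4 -0.8] w 0.0502 q [-0.24  0.51  1.38  0.    1.25 -0.27]
tool x,y,z [[-0.005, 0.002, -1.0], [1.0, 0.028, -0.005], [0.028, -1.0, -0.002]]
slide [ 0.0774  0.0006 -0.0013]
spin 0.1
spin -179.9
```

View pics/scene2c.png

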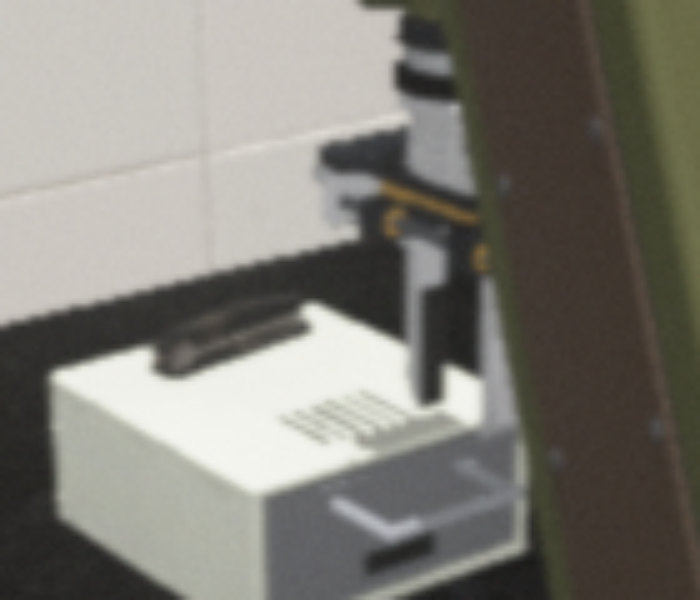

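The gripper is squarely above the bar (rear finger over the gap in front of the drawer). Going down and closing.

```bash
python3 -m creep '{"hand":[-0.06,-0.06,-0.06,-0.06,-0.06],"slide":[[0.02,0,0],[0.04,0,0],[0.06,0,0],[0.077,0,0],[0.077,0,0]],"spin":[0,0,0,0,0]}'
python3 -m creep '{"hand":[1,1,1,1,1,1],"slide":[[0,0,0],[0,0,0],[0,0,0],[0,0,0],[0,0,0],[0,0,0]],"spin":[0,0,0,0,0,0]}' 25
```

```text
time_s: 2.03
ee_pos: [0.606, -0.1168, 0.0716]
eef_rot: [-1.814, 1.567, 2.921]
force: [-0.5, 0.2, -1.1]
grip_width: 0.0498
time_s: 2.53
ee_pos: [0.6083, -0.1159, 0.0742]
eef_rot: [1.344, 1.569, -0.202]
force: [3.0, 0.4, 1.3]
grip_width: 0.013
```

```bash
python3 -m creep '{"hand":[1,1],"slide":[[0,0,0],[0,0,0]],"spin":[0,0]}'
python3 -m creep '{"hand":[1,1,1,1],"slide":[[0,-0.01,0],[0,-0.02,0],[0,-0.03,0],[0,-0.04,0]],"spin":[0,0,0,0]}' 30
```

```text
time_s: 2.7
ee_pos: [0.6083, -0.1159, 0.0741]
eef_rot: [1.303, 1.569, -0.242]
force: [1.8, 0.4, 5.3]
grip_width: 0.0091
time_s: 3.03
ee_pos: [0.5681, -0.1169, 0.0742]
eef_rot: [1.31, 1.569, -0.236]
force: [3.2, -0.8, 5.3]
grip_width: 0.0094
```

```bash
python3 -m creep '{"hand":[1,1,1,1,1,1,1,1],"slide":[[0,-0.015,0],[0,-0.03,0],[0,-0.045,0],[0,-0.06,0],[0,-0.075,0],[0,-0.088,0],[0,-0.088,0],[0,-0.088,0]],"spin":[0,0,0,0,0,0,0,0]}'
python3 - <<'E'
from h import *
import cv2
to([.608,-.112,.069],.0255)
for n,b in(("scene",(170,80,310,200)),("top",(220,90,340,200))):
    im=ctrl.camera(n)[...,::-1];cv2.imwrite(f"pics/{n}3.png",im);x0,y0,x1,y1=b
    cv2.imwrite(f"pics/{n}3c.png",cv2.resize(im[y0:y1,x0:x1],None,fx=5,fy=5))
E
```

```text
time_s: 3.7
ee_pos: [0.4794, -0.1191, 0.0741]
eef_rot: [0.126, 1.57, -1.42]
force: [-3.1, -0.8, 7.9]
grip_width: 0.0092
t 3.7 p [ 0.4794 -0.1191  0.0741] F [-3.1 -0.8  7.9] w 0.0092 q [-0.32  0.35  1.82 -0.    0.98 -0.34]
tool x,y,z [[0.0, -0.0, -1.0], [1.0, 0.025, 0.0], [0.025, -1.0, 0.0]]
slide [ 0.0051  0.1287 -0.004 ]
spin -0.0
spin 180.0
```

View pics/scene3c.png

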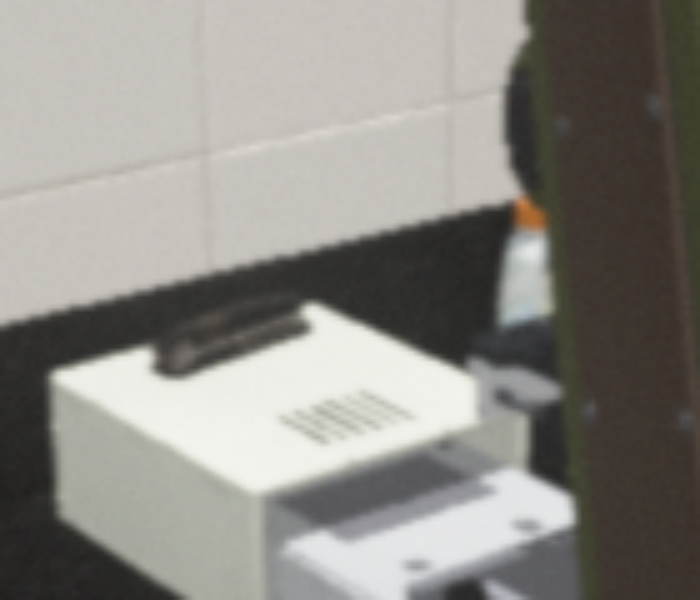

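View pics/top3c.png

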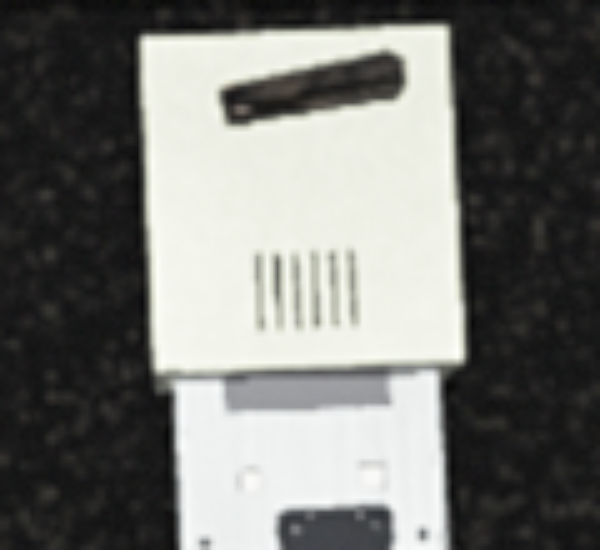

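```bash
python3 -m creep '{"hand":[-0.06,-0.06,-0.06,-0.06,-0.06,-0.06],"slide":[[0,0,0],[0,0,0],[0,0,0],[0,0,0],[0,0,0],[0,0,0]],"spin":[0,0,0,0,0,0]}'
python3 -m creep '{"hand":[-0.06,-0.06,-0.06,-0.06,-0.06],"slide":[[-0.02,0,0],[-0.05,0,0],[-0.09,0,0],[-0.13,0,0],[-0.13,0,0]],"spin":[0,0,0,0,0]}'
python3 - <<'E'
from h import *
import cv2
s=np.array([[125,265],[135,475],[355,295],[528,300],[533,360],[688,185],[688,295]])/5+[125,200]
print(ray("scene",s,0.0).round(3)); print(ray("scene",s,0.09).round(3)[0])
t=np.array([[160,492],[38,487],[232,522],[320,521],[150,495],[170,492]])/3.3+[140,85]
for z in(0,.05,.09,.12):print(z,ray("top",t,z)[:,:2].round(3).tolist())
to([.437,.2,.2])
E
```

```text
time_s: 4.3
ee_pos: [0.4798, -0.1189, 0.0734]
eef_rot: [-1.801, 1.571, 2.937]
force: [0.2, -0.1, 0.5]
grip_width: 0.0454
time_s: 4.72
ee_pos: [0.4822, -0.1196, 0.2107]
eef_rot: [1.236, 1.56, -0.309]
force: [0.3, 0.2, 0.2]
grip_width: 0.0498
[[ 0.588  0.246  0.   ]
 [ 0.438  0.316  0.   ]
 [ 0.498  0.17   0.   ]
 [ 0.445  0.105  0.   ]
 [ 0.404  0.131  0.   ]
 [ 0.481 -0.02   0.   ]
 [ 0.402  0.042  0.   ]]
[0.459 0.3   0.09 ]
0 [[0.435, 0.21], [0.442, 0.337], [0.402, 0.135], [0.402, 0.043], [0.432, 0.22], [0.434, 0.199]]
0.05 [[0.437, 0.2], [0.444, 0.323], [0.406, 0.128], [0.406, 0.04], [0.434, 0.21], [0.437, 0.19]]
0.09 [[0.44, 0.193], [0.446, 0.312], [0.409, 0.123], [0.409, 0.038], [0.437, 0.203], [0.439, 0.183]]
0.12 [[0.441, 0.187], [0.448, 0.303], [0.412, 0.119], [0.411, 0.036], [0.439, 0.197], [0.441, 0.178]]
t 4.72 p [ 0.4822 -0.1196  0.2107] F [0.3 0.2 0.2] w 0.0498 q [-0.32  0.18  1.68  0.    1.27 -0.34]
tool x,y,z [[0.01, -0.003, -1.0], [1.0, 0.025, 0.01], [0.025, -1.0, 0.003]]
slide [ 0.0092 -0.0373 -0.3207]
```

```bash
python3 -m creep '{"hand":[0.2,0.2,0.2,0.2,0.2,0.2,0.2,0.2,0.2,0.2,0.2,0.2],"slide":[[0,-0.004,-0.03],[0,-0.008,-0.07],[0,-0.012,-0.11],[0,-0.016,-0.15],[0,-0.02,-0.19],[0,-0.024,-0.23],[0,-0.03,-0.27],[0,-0.036,-0.3],[0,-0.04,-0.32],[0,-0.04,-0.32],[0,-0.04,-0.32],[0,-0.04,-0.32]],"spin":[0,0,0,0,0,0,0,0,0,0,0,0]}'
python3 - <<'E'
from h import *
import cv2
to([.437,.2,.075],0)
for n,b in(("scene",(125,170,285,310)),("top",(210,90,340,240))):
    im=ctrl.camera(n)[...,::-1];cv2.imwrite(f"pics/{n}4.png",im);x0,y0,x1,y1=b
    cv2.imwrite(f"pics/{n}4c.png",cv2.resize(im[y0:y1,x0:x1],None,fx=4,fy=4))
E
```

```text
time_s: 5.72
ee_pos: [0.432, 0.1995, 0.2033]
eef_rot: [-0.733, 1.571, -2.279]
force: [0.1, 0.2, 0.5]
grip_width: 0.0379
t 5.72 p [0.432  0.1995 0.2033] F [0.1 0.2 0.5] w 0.0379 q [ 0.36  0.14  1.74 -0.    1.26  0.33]
tool x,y,z [[-0.0, -0.0, -1.0], [1.0, 0.025, -0.0], [0.025, -1.0, 0.0]]
slide [ 0.1283  0.005  -0.0004]
spin 1.4
spin -178.6
```

View pics/scene4c.png

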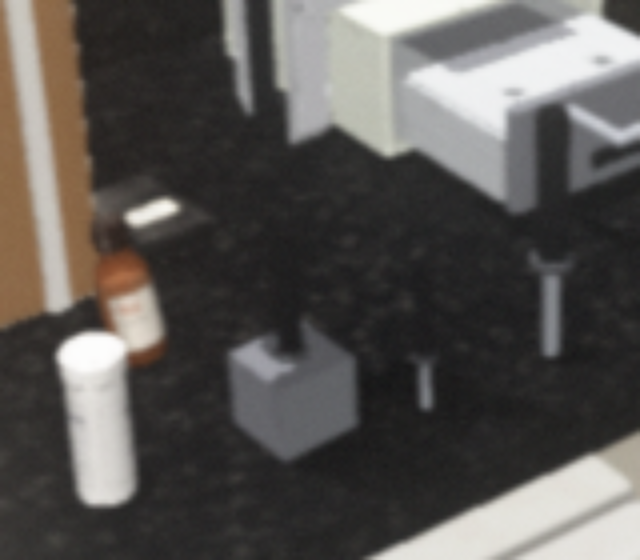

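View pics/top4c.png

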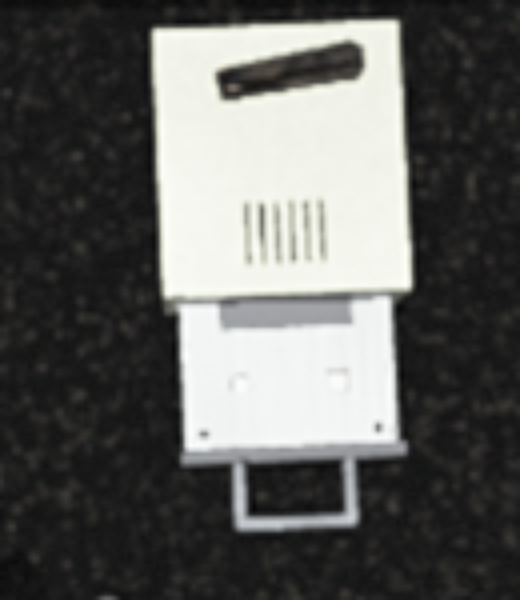

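```bash
python3 - <<'E'
from h import *
import cv2
def sub(img,p,k,thr):pass
t=ray("top",np.array([[239,383],[339,381]])/4+[210-.4,90-.4],.068); print("top",t.round(4).tolist())
s=ray("scene",np.array([[513,92],[602,60]])/4+[125-.4,170-.4],.068); print("scene",s.round(4).tolist())
print("handle top",ray("top",np.array([[237,523],[357,521]])/4+[209.6,89.6],.08).round(4).tolist())
for n,b in(("scene",(215,170,300,215)),("top",(250,155,315,205))):
    im=cv2.imread(f"pics/{n}4.png");x0,y0,x1,y1=b
    cv2.imwrite(f"pics/{n}4d.png",cv2.resize(im[y0:y1,x0:x1],None,fx=9,fy=9,interpolation=cv2.INTER_NEAREST))
E
python3 -m creep '{"hand":[0.2,0.2,0.2,0.2,0.2,0.2],"slide":[[0.02,0.005,0],[0.04,0.005,0],[0.07,0.005,0],[0.1,0.005,0],[0.128,0.005,0],[0.128,0.005,0]],"spin":[0,0,0,0,0,0]}'
python3 - <<'E'
from h import *
import cv2
to([.437,.2,.075],0)
im=ctrl.camera("scene")[...,::-1]
cv2.imwrite(f"pics/s5c.png",cv2.resize(im[170:310,125:285],None,fx=4,fy=4))
E
```

```text
top [[0.5935, -0.0701, 0.068], [0.5938, -0.1524, 0.068]]
scene [[0.5917, -0.0716, 0.068], [0.5942, -0.1523, 0.068]]
handle top [[0.479, -0.0661, 0.08], [0.479, -0.1634, 0.08]]
time_s: 6.32
ee_pos: [0.4349, 0.1983, 0.0711]
eef_rot: [-1.237, 1.563, -2.784]
force: [-0.5, -0.8, -1.3]
grip_width: 0.0375
t 6.32 p [0.4349 0.1983 0.0711] F [-0.5 -0.8 -1.3] w 0.0375 q [ 0.35  0.32  1.86 -0.    0.97  0.33]
tool x,y,z [[-0.007, -0.003, -1.0], [1.0, 0.023, -0.007], [0.023, -1.0, 0.002]]
slide [-0.0039  0.0022 -0.0016]
spin 1.3
spin -178.7
```

View pics/s5c.png

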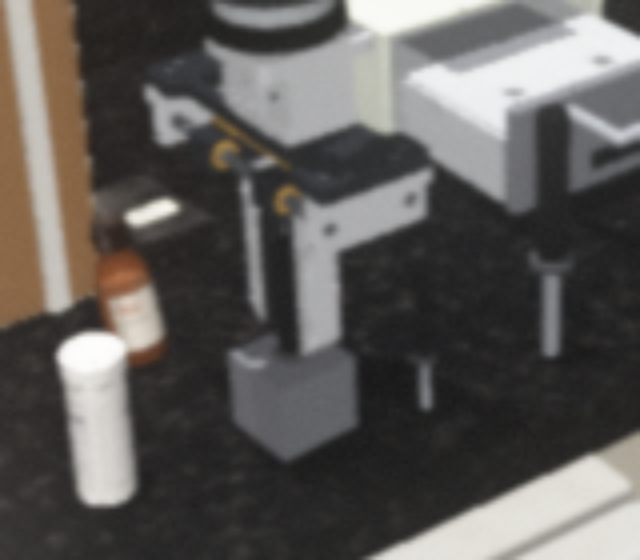

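View pics/scene4d.png

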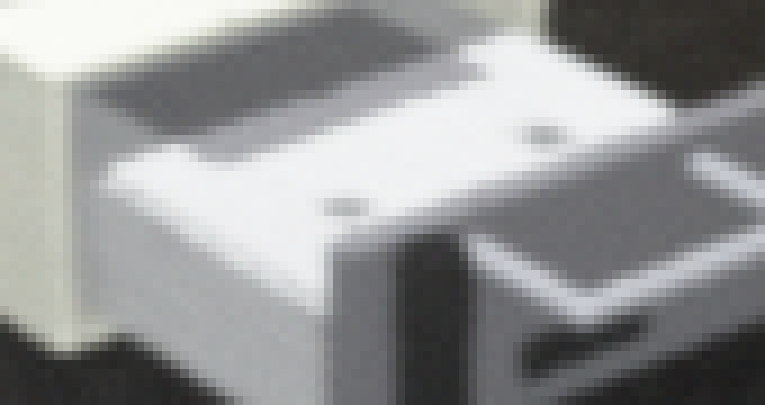

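View pics/top4d.png

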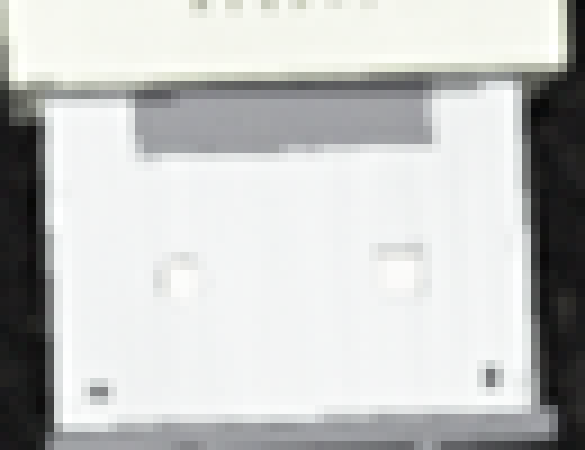

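```bash
python3 -m creep '{"hand":[1,1,1,1,1,1,1,1],"slide":[[0,0,0],[0,0,0],[0,0,0],[0,0,0],[0,0,0],[0,0,0],[0,0,0],[0,0,0]],"spin":[0,0,0,0,0,0,0,0]}' 30
python3 -m creep '{"hand":[1,1,1,1,1,1,1,1],"slide":[[-0.004,0,0],[-0.01,0,0],[-0.02,0,0],[-0.03,0,0],[-0.045,0,0],[-0.065,0,0],[-0.09,0,0],[-0.09,0,0]],"spin":[0,0,0,0,0,0,0,0]}' 40
python3 - <<'E'
from h import *
import cv2
to([.5925,-.0712,.19],.0255)
im=ctrl.camera("scene")[...,::-1];cv2.imwrite("pics/scene6.png",im)
cv2.imwrite(f"pics/s6c.png",cv2.resize(im[130:290,125:285],None,fx=4,fy=4))
E
```

```text
time_s: 7.03
ee_pos: [0.4378, 0.2003, 0.0767]
eef_rot: [1.805, 1.568, 0.26]
force: [1.7, -0.2, 7.3]
grip_width: 0.0136
time_s: 7.7
ee_pos: [0.4383, 0.2006, 0.1698]
eef_rot: [1.912, 1.565, 0.366]
force: [0.6, 0.2, 1.0]
grip_width: 0.0133
t 7.7 p [0.4383 0.2006 0.1698] F [0.6 0.2 1. ] w 0.0133 q [0.35 0.19 1.77 0.   1.18 0.33]
tool x,y,z [[0.005, 0.002, -1.0], [1.0, 0.025, 0.005], [0.025, -1.0, -0.002]]
slide [-0.0199  0.1475  0.2756]
spin -0.0
spin 180.0
```

View pics/s6c.png

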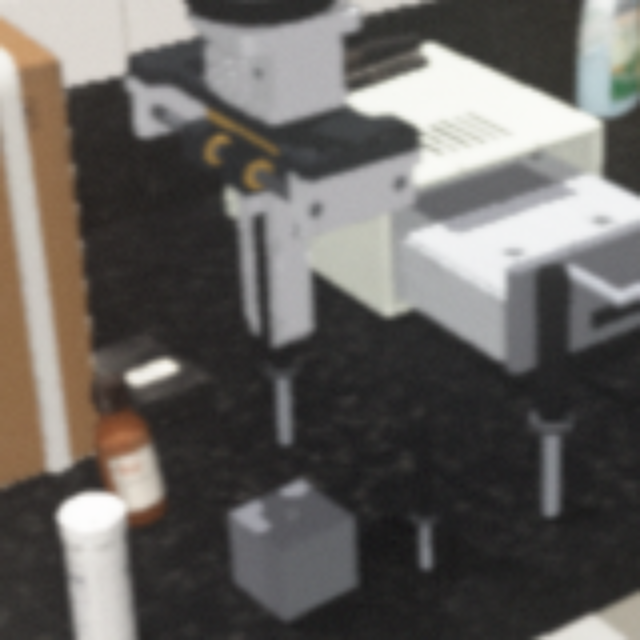

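```bash
python3 - <<'E'
from h import *
p=np.array([[286,442],[283,372]])/4+[124.6,129.6]
print(ray("scene",p[:1],.095),ray("scene",p[1:],.140))
E
python3 -m creep '{"hand":[1,1,1,1,1,1,1,1,1,1,1,1],"slide":[[-0.01,0.01,0.02],[-0.02,0.025,0.045],[-0.02,0.04,0.075],[-0.02,0.06,0.11],[-0.02,0.08,0.15],[-0.02,0.1,0.19],[-0.02,0.12,0.225],[-0.02,0.135,0.255],[-0.02,0.145,0.272],[-0.02,0.1475,0.2756],[-0.02,0.1475,0.2756],[-0.02,0.1475,0.2756]],"spin":[0,0,0,0,0,0,0,0,0,0,0,0]}'
python3 - <<'E'
from h import *
import cv2
to([.5925,-.0712,.155],.0255)
for n,b in(("scene",(170,80,310,220)),("top",(210,90,340,240))):
    im=ctrl.camera(n)[...,::-1];cv2.imwrite(f"pics/{n}7.png",im);x0,y0,x1,y1=b
    cv2.imwrite(f"pics/{n}7c.png",cv2.resize(im[y0:y1,x0:x1],None,fx=4,fy=4))
E
```

```text
[[0.43766212 0.19979885 0.095     ]] [[0.43599506 0.19996343 0.14      ]]
time_s: 8.75
ee_pos: [0.5907, -0.071, 0.1847]
eef_rot: [-1.915, 1.569, 2.823]
force: [-0.0, 0.4, -0.5]
grip_width: 0.0131
t 8.75 p [ 0.5907 -0.071   0.1847] F [-0.   0.4 -0.5] w 0.0131 q [-0.18  0.42  1.42  0.    1.3  -0.21]
tool x,y,z [[-0.001, 0.0, -1.0], [1.0, 0.025, -0.001], [0.025, -1.0, -0.001]]
slide [0.0297 0.0019 0.0003]
spin -0.0
spin 180.0
```

View pics/scene7c.png

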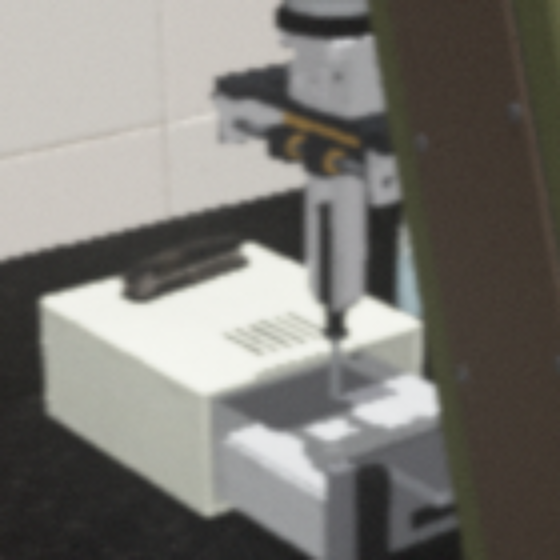

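View pics/top7c.png

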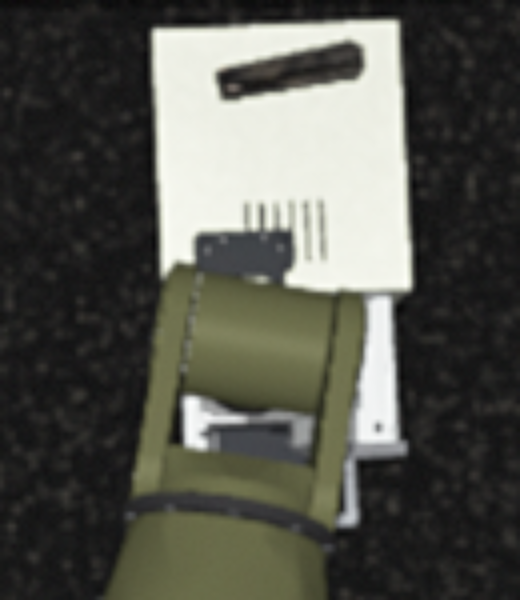

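```bash
python3 -m creep '{"hand":[1,1,1,1],"slide":[[0.01,0.002,0],[0.02,0.002,0],[0.025,0.002,0],[0.025,0.002,0]],"spin":[0,0,0,0]}'
python3 - <<'E'
from h import *
import cv2
p=np.array([[337,397]])/4+[169.6,79.6]
print(ray("scene",p,.110))
to([.5925,-.0712,.145],.0255)
im=ctrl.camera("scene")[...,::-1];cv2.imwrite("pics/s8.png",im)
cv2.imwrite(f"pics/s8c.png",cv2.resize(im[150:210,215:285],None,fx=9,fy=9,interpolation=cv2.INTER_CUBIC))
E
```

```text
time_s: 9.18
ee_pos: [0.5925, -0.0713, 0.1585]
eef_rot: [-1.781, 1.568, 2.956]
force: [-0.2, 0.3, -0.7]
grip_width: 0.0135
[[ 0.58922518 -0.07310268  0.11      ]]
t 9.18 p [ 0.5925 -0.0713  0.1585] F [-0.2  0.3 -0.7] w 0.0135 q [-0.18  0.45  1.44  0.    1.25 -0.21]
tool x,y,z [[-0.003, 0.001, -1.0], [1.0, 0.025, -0.003], [0.025, -1.0, -0.001]]
slide [ 0.0135  0.0001 -0.0001]
spin -0.0
spin 180.0
```

View pics/s8c.png

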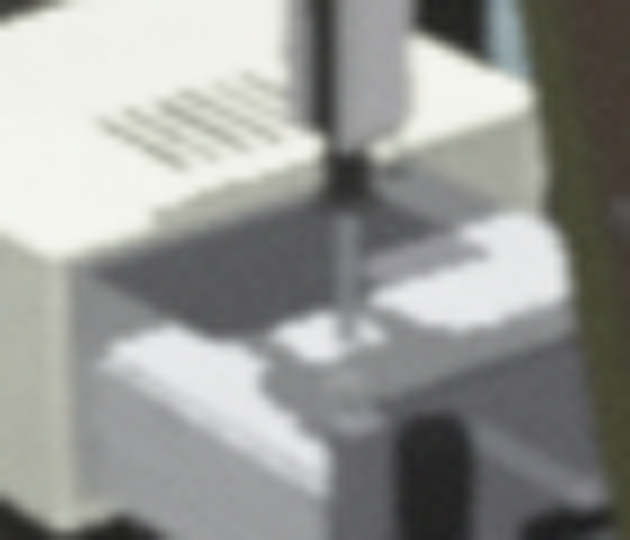

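```bash
python3 -m creep '{"hand":[1,1,1,1,1,1],"slide":[[0.006,0.0005,-0.001],[0.012,0.0005,-0.001],[0.017,0.0005,-0.001],[0.022,0.0005,-0.001],[0.025,0.0005,-0.001],[0.025,0.0005,-0.001]],"spin":[0,0,0,0,0,0]}'
python3 - <<'E'
from h import *
import cv2
to([.5928,-.0703,.121],.0255)
im=ctrl.camera("scene")[...,::-1];cv2.imwrite("pics/s9.png",im)
cv2.imwrite(f"pics/s9c.png",cv2.resize(im[150:210,215:285],None,fx=9,fy=9,interpolation=cv2.INTER_CUBIC))
E
```

```text
time_s: 9.73
ee_pos: [0.5934, -0.0707, 0.1346]
eef_rot: [-1.804, 1.57, 2.933]
force: [0.1, 0.2, -0.6]
grip_width: 0.0134
t 9.73 p [ 0.5934 -0.0707  0.1346] F [ 0.1  0.2 -0.6] w 0.0134 q [-0.18  0.48  1.47  0.    1.2  -0.2 ]
tool x,y,z [[-0.001, 0.0, -1.0], [1.0, 0.025, -0.001], [0.025, -1.0, -0.0]]
slide [ 0.0136 -0.0006 -0.0004]
spin -0.0
spin 180.0
```

View pics/s9c.png

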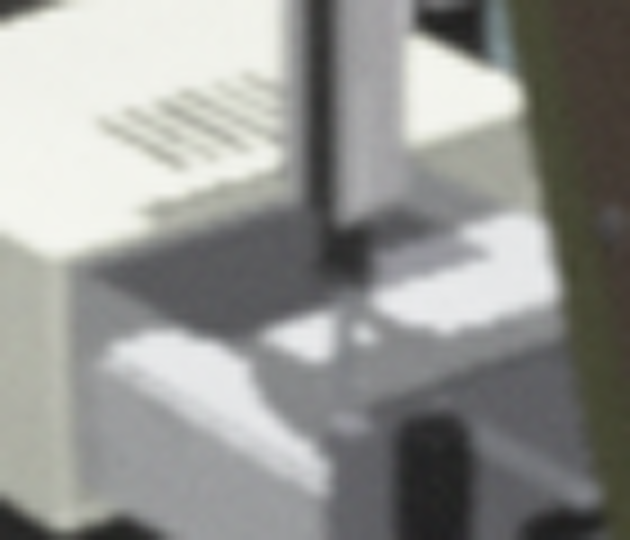

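No contact force with the tip about 8 mm below the deck's upper face, so the pin is in the hole. Pressing now.

```bash
python3 -m creep '{"hand":[1,1,1,1],"slide":[[0.003,0,0],[0.006,0,0],[0.008,0,0],[0.008,0,0]],"spin":[0,0,0,0]}'
python3 -m creep '{"hand":[1,1,1,1],"slide":[[0.002,0,0],[0.004,0,0],[0.005,0,0],[0.005,0,0]],"spin":[0,0,0,0]}'
```

```text
time_s: 10.12
ee_pos: [0.5938, -0.0707, 0.1273]
eef_rot: [1.269, 1.571, -0.276]
force: [0.1, 0.3, 0.9]
grip_width: 0.0132
time_s: 10.45
ee_pos: [0.5939, -0.0707, 0.1225]
eef_rot: [1.459, 1.57, -0.087]
force: [-1.2, -0.3, 3.1]
grip_width: 0.0136
```

```bash
python3 -m creep '{"hand":[1,1,1,1],"slide":[[0.001,0,0],[0.002,0,0],[0.003,0,0],[0.003,0,0]],"spin":[0,0,0,0]}' 45
python3 -m creep '{"hand":[1,1,1,1],"slide":[[0.001,0,0],[0.002,0,0],[0.002,0,0],[0.002,0,0]],"spin":[0,0,0,0]}'
```

```text
time_s: 10.78
ee_pos: [0.5941, -0.0708, 0.1204]
eef_rot: [1.392, 1.569, -0.154]
force: [-1.8, 1.5, 11.3]
grip_width: 0.0133
time_s: 11.12
ee_pos: [0.595, -0.0708, 0.12]
eef_rot: [1.414, 1.566, -0.132]
force: [-2.2, 1.0, 21.2]
grip_width: 0.0131
```

```bash
python3 -m creep '{"hand":[1,1,1,1,1,1],"slide":[[-0.001,0,0],[-0.001,0,0],[-0.001,0,0],[-0.001,0,0],[-0.001,0,0],[-0.001,0,0]],"spin":[0,0,0,0,0,0]}'
python3 - <<'E'
from h import *
import cv2
to([.5928,-.0703,.121],.0255)
for n,b in(("scene",(170,80,310,220)),("top",(210,90,340,240))):
    im=ctrl.camera(n)[...,::-1];cv2.imwrite(f"pics/{n}10.png",im);x0,y0,x1,y1=b
    cv2.imwrite(f"pics/{n}10c.png",cv2.resize(im[y0:y1,x0:x1],None,fx=4,fy=4,interpolation=cv2.INTER_CUBIC))
E
```

```text
time_s: 11.62
ee_pos: [0.5949, -0.0708, 0.1203]
eef_rot: [1.426, 1.567, -0.12]
force: [-0.3, 0.8, 14.9]
grip_width: 0.0133
t 11.62 p [ 0.5949 -0.0708  0.1203] F [-0.3  0.8 14.9] w 0.0133 q [-0.18  0.49  1.48  0.    1.17 -0.2 ]
tool x,y,z [[0.004, -0.0, -1.0], [1.0, 0.025, 0.004], [0.025, -1.0, 0.001]]
slide [-0.0007 -0.002  -0.0005]
spin -0.0
spin 180.0
```

View pics/scene10c.png

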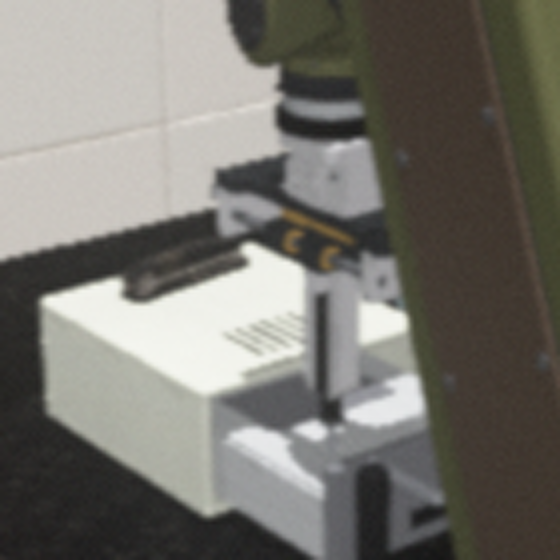

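View pics/top10c.png

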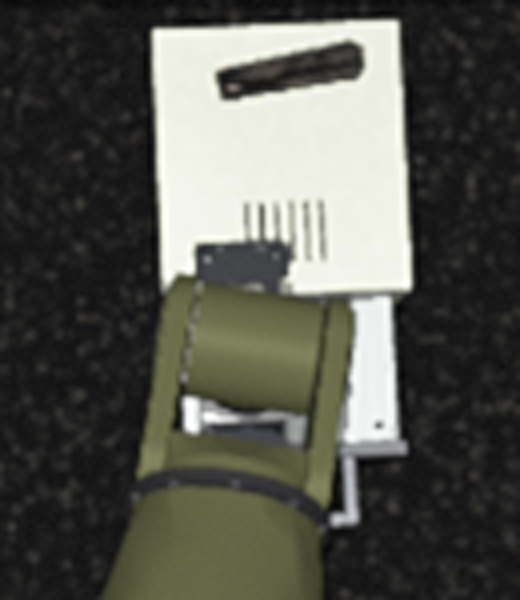

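The stylus stands upright with its pin in the round hole. The handle bar is still at row 523 of the top crop, so the drawer hasn't moved. The tool's push of about 15 N is well above the 5.5 N that fully presses the button, and further pushing raised the force without moving the tip, so the button is at its stop.

```bash
python3 -c "
from h import *
print(ctrl.hand_in())
to([.5928,-.0703,.121])"
```

```text
the job is handed in; nothing more can be done
None
the job is handed in; nothing more can be done
```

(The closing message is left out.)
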